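# Morning zero check of the laboratory balance

### The job

Do the morning zero check on the empty bench balance with light fingertip presses, each key well in and let go again: press the round key at the left end of the key row to wake it, then the long bar key in the middle to zero it, then the square key at the right end to print the zero reading. After the first and after the second press, take your hand off and let the reading settle for a good three seconds before the next key. Do not touch the weighing pan or press the two small keys, and leave the things around the balance where they stand.

Things in the scene. Friction and masses are not known exactly. Their poses are not given: they have to be found in the camera images.
- balance: Laboratory balance, light grey, does not slide. 220 mm wide (y), 320 deep (x), 66 high without pan. Origin: centre of its underside on the bench. Front is -x, towards the robot; +y is left seen from the front. Dark key panel slopes 16.7 degrees, from 30 mm high at x = -155 to 66 mm at x = -35 mm: display above, below it five light grey keys at x = -125, y = +84, +46, 0, -46, -84 mm.
- pan: Square stainless weighing pan on the rear part of the balance, 165 (x) by 170 mm (y), 8 mm thick. Origin: centre of its underside, 78 mm above the bench; its top is at 86 mm. Must not be touched.
- power_key_top (a point): Centre of the top of the round wake key, 22 mm across, left end of the row, 8 mm proud of the panel; moves with the key. z axis: out of the panel, at right angles to it; x axis: up the slope; y axis: along the row to the left.
- tare_key_top (a point): Centre of the top face of the long zero (tare) key in the middle of the row, a round-ended bar 50 mm along the row and 18 mm across. Axes as for power_key_top.
- print_key_top (a point): Centre of the top face of the square print key, 22 by 22 mm, right end of the row. Axes as for power_key_top.
- power_key (a joint): Travel of the round wake key in m, straight into the panel: 0 out, 0.005 fully in. Spring force 1.8 N at the start, rising evenly to 6.8 N fully in; it comes back by itself when let go.
- tare_key (a joint): Travel of the long zero key in m, straight into the panel: 0 out, 0.005 fully in. Same spring as the round key.
- print_key (a joint): Travel of the square print key in m, straight into the panel: 0 out, 0.005 fully in. Same spring as the round key.
- mode_key (a joint): Travel of the small round-ended key (20 by 12 mm) between the round key and the long bar: 0 out, 0.005 fully in. Not to be pressed.
- cal_key (a joint): Travel of the small round-ended key (20 by 12 mm) between the long bar and the square key: 0 out, 0.005 fully in. Not to be pressed.
- check_weight: Loose 200 g steel check weight, a cylinder 33 mm in diameter with a knob, 59 mm high, standing beside the balance. Origin: centre of its underside. To be left alone.
- beaker: Loose empty glass beaker, 52 mm across the rim, 65 mm high, standing beside the balance. Origin: centre of its underside. To be left alone.
- reagent_bottle: Loose amber glass bottle with a black cap, 68 mm in diameter, 135 mm high, beside the rear of the balance. Origin: centre of its underside. To be left alone.
- printer: Loose small grey data printer, 130 (x) by 110 (y) by 72 mm high, beside the rear of the balance. Origin: centre of its underside. To be left alone.

How it is judged:
By the outcome, as a careful person would: the job done as asked, in the order asked, and still so for the second after the job is handed in, with the robot touching nothing.
It also fails if it takes over 54 s, if anything falls off the work surface, if the arm or the gripper's body presses on something with over 40 N, if the wrist force passes 120 N, or if a joint passes its speed limit or range.

### The arm

A 6-joint arm with a two-finger parallel gripper is mounted at the origin on the work surface. World frame = base frame: x ahead of the robot, y to its left, z up, the work surface at z = 0. Lengths are in mm, angles in rad, forces in N, time in s.
With the tool pointing down it reaches from about 225 to 875 mm from the base axis. Payload 3.4 kg.
Tool frame: the origin (TCP) lies between the finger pads; the fingertips stand 25 mm ahead of it and the grasp point (between the pads) lies 6 mm ahead of it; z points along the fingers, y is the line along which they close (so a half turn about z gives the same grasp; the last joint's range is limited). The gripper opens to 85 mm and grips with 20 to 120 N. Pads are 22 mm wide; open, the fingers measure 114 mm over their backs; the gripper's body (76 mm by 85 mm) begins 54 mm behind the grasp point. The pads swing forward as they close: fully open they stand 13 mm farther back than shut.
Start: joints at [0.999, 0.276, 1.505, -0, 1.361, -0.121], TCP at [250.539, 517.581, 256.328] pointing down, gripper open.
Joint ranges: [-2.89, 2.89], [-0.75, 2.08], [0.22, 2.7], [-1.18, 4.32], [0.11, 2.71], [-2.7, 2.7]. Speed limits (rad/s): [2.57, 2.57, 3.14, 3.14, 3.14, 3.14].

### API

Orientations are given as [roll, pitch, yaw] about the fixed x, y, z axes, in that order (R = Rz(yaw) Ry(pitch) Rx(roll)).
In Python, from rig import arm gives the robot as it stands. Calls block until the motion is done:
- arm.move_ptp(position, orientation): joint-space move of the TCP to a pose.
- arm.movel(position, rot=None, velocity=150): straight line of the TCP; rot=None keeps the orientation; velocity is the mean speed in mm/s.
- arm.move_joints(angles): joint-space move.
- arm.move_gripper(opening, effort=None): finger opening in mm; effort is the grip in N (None keeps the last); returns when the fingers have stopped.
- arm.hold(seconds).
- arm.inverse_kinematics(position, orientation): joint angles nearest the present ones, or None.
- arm.state(): the state.
- arm.read_camera(name): name is "scene" or "top" or "wrist"; returns (picture, depth): 400x640x3 uint8, red, green, blue; 400x640 float32, mm along the optical axis (not along the pixel's ray), 0 where there is no reading.
- arm.camera_info(name): a dict with "fx", "fy", "cx", "cy" (pixels), "rvec" (rotation vector, rad) and "tvec" (3), from world to camera coordinates, as OpenCV has them. Camera axes: x right, y down, z forward; pixel columns grow to the right and rows downward; lengths in mm; the calibration is good to about 2 mm. A picture is of the moment at which its call begins: read the wrist's pose just before it. camera_info takes no time and is no camera call; for the wrist camera it gives the pose at the moment of the call.
A pose or a line that the arm cannot do raises arm.IKError and nothing moves.
- arm.finish_job(): hands the job in; it is judged then, once.
Trained networks look in the newest picture that a camera, given by its name, has taken for a name from the list of things; names that differ only in an ending like _2 or _b are one class to them, and where a whole thing is asked for, a point or a joint stands for the part that bears it (a point fixed in the world has none). Each returns a list of dicts, best first, with "score" (0 to 1); they miss things now and then, are a little off and sometimes report something else, mostly with a low value. They report only what shows in the picture. A call takes as long as a camera call.
- arm.find_in(query, camera): "point" ([column, row] in pixels, amid what is visible of it).
- arm.outline_of(query, camera): "mask" (400x640 bool, what is visible of it) and "point" ([column, row] in pixels, amid what is visible of it).
- arm.mark_of(query, camera): "point" ([column, row] in pixels: a listed point, or the origin of a listed thing).
The state is a dict: "clock": time; "joint_positions": joint angles; "qd": joint speeds; "tau": joint torques, N m; "eef_pos": TCP position; "tool_rot": TCP orientation; "wrist_force": force on the tool from outside, world axes, zero at the start; "ft_torque": the same for the moment, N m; "grip_width": finger opening in mm; "gripper_force": force on a finger pad.
Only numpy, scipy, OpenCV 4.12 (cv2) and the standard library are available. Lean on these libraries where they do the work, as an engineer would, in place of code of your own. Each camera call takes 0.05 s, during which the arm holds its last target. There are 200 camera calls.

## Working session

There is one attempt and no reset: what is moved stays moved. The work goes in short steps, each a Python script; the robot and the scene stay as the last script left them, time stands still between calls to the robot, and variables do not carry over. Pictures are saved under pics/ and viewed, at most 10 in all, crops included, and the job is handed in when it is done.

```bash
mkdir -p pics
cat > h.py <<'E'
import numpy as np, cv2
from rig import arm
def cam(n):
    i=arm.camera_info(n); R,_=cv2.Rodrigues(np.array(i['rvec'],float)); return i,R,np.array(i['tvec'],float).ravel()
def deproj(c,p,z):
    i,R,t=c; r=np.array([(p[0]-i['cx'])/i['fx'],(p[1]-i['cy'])/i['fy'],1.])*z
    return R.T@(r-t)
def save(n,im): cv2.imwrite('pics/'+n,cv2.cvtColor(im,cv2.COLOR_RGB2BGR))
E
python3 - <<'E'
from h import *
for n in ('scene','top'):
    c=cam(n); im,d=arm.read_camera(n); save(n+'.png',im)
    print(n, -c[1].T@c[2])
    for q in ('balance','pan','power_key_top','tare_key_top','print_key_top','check_weight','beaker','reagent_bottle','printer'):
        for r in arm.mark_of(q,n)[:2]:
            u,v=r['point']; z=np.median(d[int(v)-1:int(v)+2,int(u)-1:int(u)+2])
            print(q,round(r['score'],2),np.round(r['point'],1),deproj(c,r['point'],z).round(1))
print(arm.state())
E
```

```text
scene [1257.61476088 -166.86850092  740.9643807 ]
balance 0.91 [332.4 217.2] [687.1  34.6  85. ]
pan 0.62 [336.  210.2] [669.7  48.4  84.5]
pan 0.2 [288.1 172.6] [479.8 -10.8  47.2]
power_key_top 0.53 [356.8 162.9] [491.8 165.4  43.3]
tare_key_top 0.56 [324.3 162.4] [414.8 103.6  -1. ]
print_key_top 0.41 [291.4 170.2] [473.4  -0.8  47.1]
check_weight 0.49 [390.4 169.5] [505.8 255.7   9.3]
check_weight 0.43 [249.7 233.8] [ 645.7 -137.7   45.5]
beaker 0.79 [251.7 186.3] [ 462.6 -102.8   11.4]
beaker 0.33 [289.5 170. ] [471.8  -5.2  47.6]
reagent_bottle 0.72 [246.9 235.1] [ 644.8 -144.    42.4]
printer 0.93 [421.4 217.9] [732.4 219.6  69.7]
top [399.08648679  48.68722731 876.42349346]
balance 0.69 [305.7 204.5] [584.   62.7  66.7]
pan 0.72 [304.  163.7] [665.3  60.8  85.5]
pan 0.58 [300.8 256.5] [481.1  79.3  49. ]
tare_key_top 0.65 [300.6 255.8] [482.5  79.6  49.7]
print_key_top 0.47 [339.8 262.3] [464.5   1.5  46.9]
beaker 0.9 [385.8 272.8] [439.6 -96.1   3.9]
reagent_bottle 0.6 [398.3 196.6] [ 582.9 -122.9   88. ]
printer 0.78 [216.8 175.3] [660.5 245.   60.5]
{'clock': 1.0, 'joint_positions': array([ 9.99009056e-01,  2.75896758e-01,  1.50487772e+00,  4.20133702e-06,
        1.36069153e+00, -1.21016418e-01]), 'qd': array([ 0.0004792 , -0.0013214 , -0.00015046,  0.00221301, -0.001134  ,
        0.00045985]), 'tau': array([ 1.25777420e-03, -4.16665149e+01, -2.46104783e+01, -2.52512643e-05,
        1.16545725e-04, -9.11805245e-06]), 'eef_pos': array([250.54023807, 517.59547857, 256.33875729]), 'tool_rot': array([3.14146644e+00, 1.12099160e-05, 2.69082092e+00]), 'wrist_force': array([ 0.06282396,  0.45356618, -1.1669725 ]), 'ft_torque': array([ 0.0295746 ,  0.02086577, -0.02836152]), 'gripper_force': 0.0, 'grip_width': 85.37706740391647}
```

View pics/top.png

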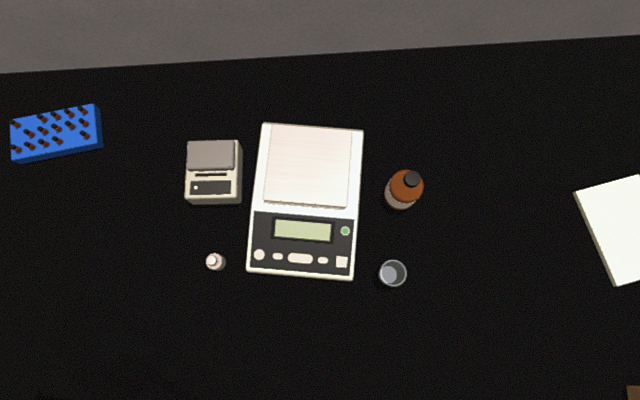

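View pics/scene.png

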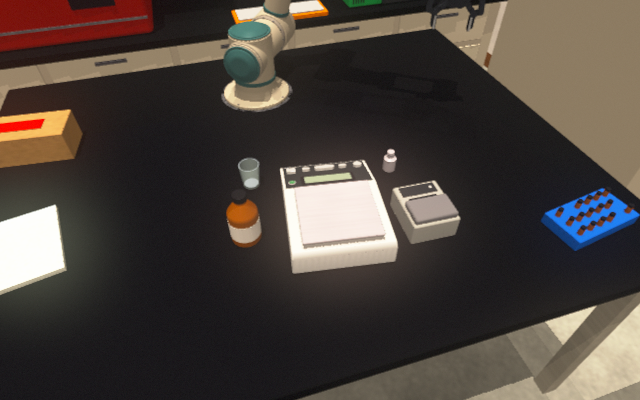

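The top view shows the key row: round key at about (259,254), bar at (300,258), square key at (342,262). The beaker is at (392,272) and the check weight at (215,261). I'll close the gripper and take a near view with the wrist camera.

```bash
cat >> h.py <<'E'
from scipy.spatial.transform import Rotation as Ro
S=np.radians(16.7)
def toolrot(yaw,spin=0):
    B=Ro.from_euler('z',yaw)
    z=np.array([np.sin(S),0,-np.cos(S)]); y=np.array([0,-1.,0]); x=np.cross(y,z)
    return B*Ro.from_matrix(np.c_[x,y,z])*Ro.from_euler('z',spin)
def rpy(R): return R.as_euler('xyz')
E
python3 - <<'E'
from h import *
c=cam('top'); im,d=arm.read_camera('top')
P=[deproj(c,p,np.median(d[p[1]-1:p[1]+2,p[0]-1:p[0]+2])) for p in ((259,254),(300,258),(342,262))]
print(np.round(P,1))
v=P[0]-P[2]; yaw=np.arctan2(-v[0],v[1]); print(np.linalg.norm(v),np.degrees(yaw))
R=toolrot(yaw); 
for sp in (0,np.pi):
    R=toolrot(yaw,sp); z=R.as_matrix()[:,2]; pos=P[1]-z*190
    q=arm.inverse_kinematics(pos,rpy(R)); print(sp,q)
    if q is not None and (sp==0 or abs(q[5])<1.6): break
arm.move_gripper(0); arm.move_ptp(pos,rpy(R))
im,d=arm.read_camera('wrist'); save('w1.png',im); c=cam('wrist')
print(-c[1].T@c[2], arm.state()['clock'],arm.state()['grip_width'])
for q in ('power_key_top','tare_key_top','print_key_top','mode_key','cal_key'):
    for r in (arm.mark_of if 'top' in q else arm.find_in)(q,'wrist')[:2]:
        u,v=r['point']; z=np.median(d[int(v)-1:int(v)+2,int(u)-1:int(u)+2])
        print(q,round(r['score'],2),np.round(r['point'],1),deproj(c,r['point'],z).round(1))
E
```

```text
[[491.9 163.7  48.3]
 [478.4  81.2  47.4]
 [464.7  -2.9  47.8]]
168.80034612529948 -9.255386462329101
0 [ 0.10875872 -0.05018805  1.99776668 -0.09697599  0.91484486  1.88947013]
[454.16391816  86.54873549 360.85839667] 3.6167 0.13255705410213497
power_key_top 0.69 [233.7 186.7] [489.9 164.8  46.2]
power_key_top 0.34 [413.3 183.3] [466.1  -0.9  47.2]
tare_key_top 0.69 [322.  181.4] [481.5  82.7  47.4]
print_key_top 0.64 [414.1 181.7] [467.4  -1.9  47.2]
mode_key 0.61 [272.1 185.1] [485.6 129.2  46.4]
mode_key 0.45 [323.2 104.5] [547.7  70.8  62.4]
cal_key 0.77 [373.  184.9] [470.7  36.2  46.5]
```

View pics/w1.png

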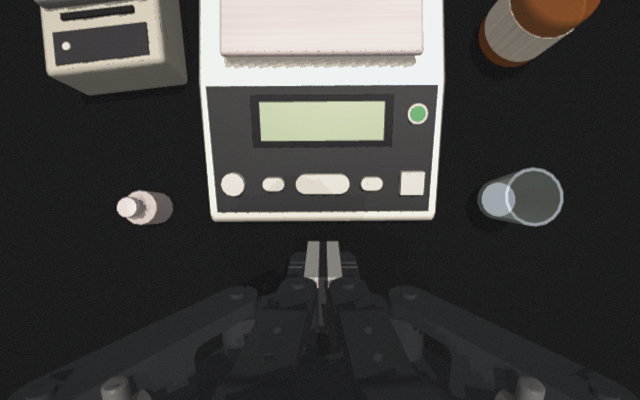

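Run:
```python
from h import *
c=cam('wrist'); im,d=arm.read_camera('wrist')
m=(im.min(2)>110).astype(np.uint8); n,l,st,ce=cv2.connectedComponentsWithStats(m)
for i in range(1,n):
    if 60<st[i,4]<4000:
        u,v=ce[i]; z=np.median(d[l==i]); print(st[i],ce[i].round(1),deproj(c,ce[i],z).round(1))
```

```text
[  40    0  125   75 3994] [103.5  34.6] [644.5 257.4  57.1]
[61 41  9  9 61] [65.1 45. ] [638.5 290.9  60.6]
[407 102  22  22 354] [417.4 112.7] [527.1 -11.5  60.4]
[ 482  168   81   58 1384] [511.7 197.9] [438.  -85.   54.3]
[400 171  26  24 575] [412.2 182.4] [ 4.667e+02 -2.000e-01  4.670e+01]
[221 172  24  24 448] [232.2 183.6] [492.6 165.4  46.7]
[ 296  173   54   21 1024] [322.3 183.2] [479.4  82.5  46.5]
[262 177  22  14 270] [272.7 183.5] [486.7 128.2  46.5]
[361 176  22  15 279] [371.4 182.9] [472.4  37.3  46.4]
[116 190  41  34 901] [137.1 206.5] [486.5 259.9  39.2]
[304 242  15  46 471] [312.2 261.5] [435.7  93.4 232. ]
[327 242  15  44 463] [333.  260.9] [434.6  85.6 231.7]
```

The wrist view shows the keys at (232,184), (322,183) and (412,182). Their heights (46.7 mm) and spacing (168 mm) match the drawing. Now I'll press the first key with force feedback.

```bash
cat >> h.py <<'E'
K=dict(power=np.array([492.6,165.4,46.7]),tare=np.array([479.4,82.5,46.6]),print=np.array([466.7,-.2,46.7]))
Rt=toolrot(np.radians(-8.9)); Z=Rt.as_matrix()[:,2]
def force():
    f=[]
    for _ in range(4): f.append(-np.dot(arm.state()['wrist_force'],Z)); arm.hold(.02)
    return np.mean(f)
def press(k,off=0.):
    tcp=lambda h: K[k]-Z*(25+h)          # fingertip h above key top
    arm.move_ptp(tcp(60),rpy(Rt)); arm.movel(tcp(5),rpy(Rt),velocity=60); arm.hold(.3)
    f0=force(); h=5.; hc=None; log=[]
    while h>-12:
        h-=1. if hc is None else .5
        arm.movel(tcp(h),rpy(Rt),velocity=15); arm.hold(.08); f=force()-f0
        a=-np.dot(arm.state()['eef_pos']-K[k],Z)-25; log.append((h,round(a,2),round(f,2)))
        if hc is None and f>1.: hc=h
        if f>6.2: break
    arm.hold(.2); arm.movel(tcp(60),rpy(Rt),velocity=100)
    t=arm.state()['clock']; print(k,'f0',round(f0,2),log,'clock',t)
E
python3 - <<'E'
from h import *
press('power'); arm.hold(3.5)
im,d=arm.read_camera('top'); save('t2.png',cv2.resize(im[180:300,200:420],None,fx=3,fy=3)); print(arm.state()['clock'])
E
```

```text
power f0 -0.25 [(4.0, np.float64(3.97), np.float64(0.5)), (3.0, np.float64(2.97), np.float64(0.32)), (2.0, np.float64(2.0), np.float64(0.26)), (1.0, np.float64(0.99), np.float64(0.14)), (0.0, np.float64(0.14), np.float64(2.83)), (-0.5, np.float64(-0.45), np.float64(3.21)), (-1.0, np.float64(-0.96), np.float64(3.79)), (-1.5, np.float64(-1.47), np.float64(4.27)), (-2.0, np.float64(-1.96), np.float64(4.16)), (-2.5, np.float64(-2.47), np.float64(4.96)), (-3.0, np.float64(-2.96), np.float64(5.39)), (-3.5, np.float64(-3.42), np.float64(6.11)), (-4.0, np.float64(-3.88), np.float64(6.21))] clock 12.1417
15.6917
```

View pics/t2.png

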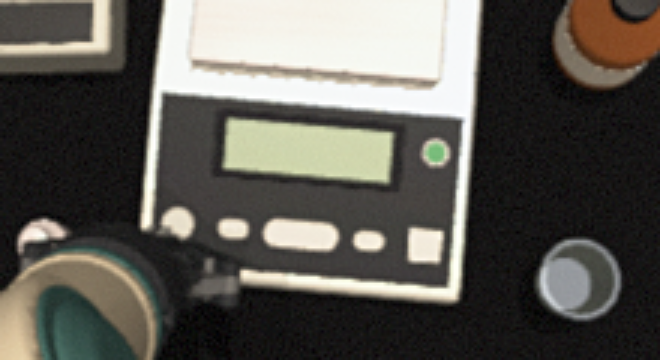

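The round key's force ramp rose from 2.8 to 6.2 N, which means about 4.5–4.8 mm of travel. The picture shows the key released at (178,222) in the crop and everything else in place. I'll carry on with the other two keys, with a stop rule that noise is less likely to trip.

```bash
sed -i 's/if f>6.2: break/if f>9 or (f>6.2 and hc is not None and h<=hc-4): break/' h.py
python3 - <<'E'
from h import *
press('tare'); arm.hold(3.5); press('print'); arm.hold(.5)
s=arm.state(); print(s['clock'],s['wrist_force'])
im,d=arm.read_camera('wrist'); save('w3.png',im)
E
```

```text
tare f0 0.56 [(4.0, np.float64(3.98), np.float64(-0.28)), (3.0, np.float64(2.99), np.float64(-0.7)), (2.0, np.float64(1.99), np.float64(-0.98)), (1.0, np.float64(0.98), np.float64(-0.74)), (0.0, np.float64(0.09), np.float64(1.04)), (-0.5, np.float64(-0.46), np.float64(2.51)), (-1.0, np.float64(-0.98), np.float64(2.63)), (-1.5, np.float64(-1.47), np.float64(3.04)), (-2.0, np.float64(-1.98), np.float64(3.67)), (-2.5, np.float64(-2.47), np.float64(3.86)), (-3.0, np.float64(-2.97), np.float64(4.8)), (-3.5, np.float64(-3.45), np.float64(5.31)), (-4.0, np.float64(-3.91), np.float64(5.39)), (-4.5, np.float64(-4.37), np.float64(5.84)), (-5.0, np.float64(-4.48), np.float64(11.15))] clock 24.5583
print f0 0.03 [(4.0, np.float64(3.97), np.float64(0.03)), (3.0, np.float64(2.98), np.float64(-0.15)), (2.0, np.float64(1.99), np.float64(0.09)), (1.0, np.float64(0.98), np.float64(-0.19)), (0.0, np.float64(0.08), np.float64(2.14)), (-0.5, np.float64(-0.46), np.float64(2.32)), (-1.0, np.float64(-0.98), np.float64(3.01)), (-1.5, np.float64(-1.48), np.float64(3.76)), (-2.0, np.float64(-1.97), np.float64(4.11)), (-2.5, np.float64(-2.47), np.float64(4.64)), (-3.0, np.float64(-2.99), np.float64(4.82)), (-3.5, np.float64(-3.45), np.float64(5.86)), (-4.0, np.float64(-3.93), np.float64(6.28))] clock 36.1083
36.6083 [-0.3030169  -0.08096432  0.92107942]
```

View pics/w3.png

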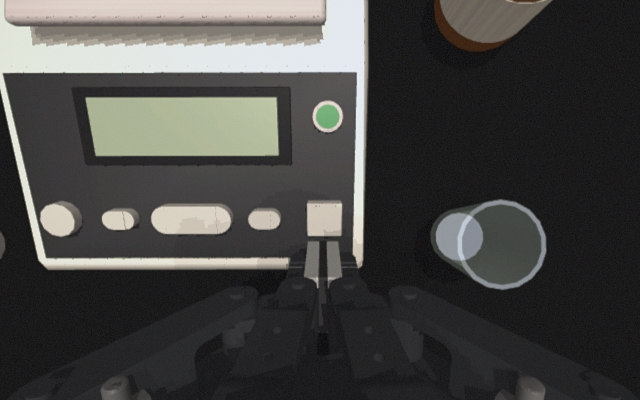

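All five keys stand out again, with the square key at (324,218), and nothing around the balance has moved. I'm handing in the job.

```bash
python3 -c "
from rig import arm
print(arm.finish_job())"
```

```text
the job is handed in; nothing more can be done
None
```

I pressed the wake, zero and print keys once each, in that order, each about 4.4–5 mm into its 5 mm travel and released. After each of the first two I waited 3.5 s with the hand off; the zero key peaked at about 11 N against its stop. I handed the job in at about 37 s with the arm clear of everything.

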